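Slide the bench-pin board out to its line and hold it down

TASK

Take the red-handled flat key from its holder, put its blade into the slot of the big screw head and turn it counterclockwise until the brass stop no longer crosses the board's path but points straight outward beside it; do not move the stop with your fingers or by pushing the board against it. Then slide the wooden board straight out along its stand, without lifting it off, until the black line across it is level with the outward end of the stand, and finish while still holding it there flat on the stand, because it would tip if let go. The key may stay in the screw; leave the thread spool, the eye loupe and the green polish bar alone.

Things in the scene. Friction and masses are not known exactly. Their poses are not given: they have to be found in the camera images.
- stand_edge (a point): middle of the top edge of the outward end of the fixed wooden stand, 60 mm above the table. -y points outward (the way the board slides, roughly to the robot's right), x across, away from the robot, z up. The rail is 34 mm wide, 230 mm long, running from here along +y; a 60 mm high block beside its outward end (x 16 to 70 mm) carries the stop.
- screw_slot (a point): centre of the slot at the top (82 mm up) of the steel screw head, 30 mm across; at x = 46, y = 16 mm of stand_edge; vertical axis. The slot runs along x, 7.5 mm wide, 10.5 mm deep, open at both ends. The brass stop turns with it: 12 mm wide, reaching 42 mm towards -x of this point, 61 to 70 mm above the table, just in front of the board's outward end.
- stop_screw (a joint): turn of screw head and stop, rad, growing counterclockwise seen from above; 0: the stop points straight across the board's path; starts at 0.1 to 0.35; friction 0.08 N m, stays where left; hard limit at 1.55, where it points outward beside the board's path. Turned out means above 1.3.
- key_grip (a point): centre of the key's flat red handle, 30 (x) x 12 (y) x 42 mm high; grasp across the 12 mm. Below: a steel collar 26 mm across, 5 mm thick, underside 30 mm below this point, then a blade 20 mm long (x), 4 mm thick (y), reaching 40 mm below it. The key stands upright on its collar in the holder, and so too in the screw slot, with about 0.2 rad of play there.
- key_tip (a point): middle of the lower end of the key's blade, 40 mm under key_grip on the same axis
- key: the whole key, 70 g; origin at key_tip
- holder: fixed dark wooden block 60 x 50 x 35 mm with a slot 26 x 8 mm, 16 mm deep, in which the key stands; origin at the centre of its underside
- board_mid (a point): centre (half-way up) of the loose light-wood board, 46 (x) x 250 (y) x 14 mm, 0.25 to 0.5 kg, lying lengthwise on the stand's rail and 6 mm wider than it on either side, so fingers can straddle it. Its -y end, with a 12 mm wide slot, points outward; its +y end hangs free behind the stand at first. The centre of mass lies 5 mm towards +y.
- board_mark (a point): middle of the 3 mm wide black line across the board (drawn on top, sides and underside), at the height of the underside: 30 mm towards +y from board_mid, 155 mm from the outward end and 95 mm from the inner end
- board: the whole board; origin at the centre of its underside, axes as board_mid
- stand: the fixed stand; origin on the table under the middle of the rail, axes as stand_edge
- thread_spool: bystander: thread spool 31 mm across, 40 mm high; origin under its centre
- eye_loupe: bystander: black eye loupe 34 mm across, 30 mm high; origin under its centre
- polish_bar: bystander: green bar of polish, 28 x 78 x 24 mm, lying; origin under its centre
There are look-alikes about, which are no part of the job. What is meant by the key is not pink or purple, and is the smaller of those in its own colour.

How it is judged:
By the outcome, as a careful person would: the job done as asked, in the order asked, and still so for the second after the job is handed in, while the arm keeps its last pose, push and grip.
It also fails if it takes over 58 s, if anything falls off the work surface, if the arm or the gripper's body presses on something with over 40 N, if the wrist force passes 120 N, or if a joint passes its speed limit or range.

ROBOT

A 7-joint arm with a two-finger parallel gripper is mounted at the origin on a cart in front of the work surface, level with it; the furniture and walls round the work are solid. World frame = base frame: x ahead of the robot, y to its left, z up, the work surface at z = 0. Lengths are in m, angles in rad, forces in N, time in s.
With the tool pointing down it reaches from about 0.425 to 0.925 m from the base axis. Payload 6.8 kg.
Tool frame: the origin (TCP) lies at the very end of the fingers, on their centre line; the grasp point (between the pads) lies 19 mm behind it (robot.grasp_offset is the distance from the TCP to the grasp point, in m); z points along the fingers, y is the line along which they close (so a half turn about z gives the same grasp; the last joint's range is limited). The gripper opens to 88 mm and grips with 3 to 60 N. Pads are 20 mm wide; open, the fingers measure 115 mm over their backs; the gripper's body (75 mm by 178 mm) begins 61 mm behind the grasp point.
Start: joints at [-1.382, 0.477, 0.022, 1.555, -0.011, 1.109, -0.083], TCP at [0.197, 0.646, 0.223] pointing down, gripper open.
Joint ranges: [-2.96, 2.96], [-0.34, 2.1], [-1.41, 1.46], [0.24, 2.44], [-1.37, 4.51], [0.17, 1.92], [-2.96, 2.96]. Speed limits (rad/s): [2.39, 2.39, 3.14, 3.14, 3.14, 3.14, 3.14].

INTERFACE

Orientations are given as a rotation vector (axis times angle).
In Python, from workcell import robot, get_image, get_calibration, finder gives the robot as it stands.
- The arm moves only by the tool carry_out, never from a script. Its argument "series" is one flat list of numbers, 5 for each row, row after row: the closure, from -1 (fully open) to 1 (shut), then the shift along the tool's x, y, z in units of 0.4 m (1.0 is 0.4 m), then the turn about the tool's z in units of 180 degrees (1.0 is 180 degrees). In form: [claw, tx, ty, tz, twist, claw, tx, ty, tz, twist, ...]. A call has 1 to 5 rows; each row is the pose to reach, as a shift and turn from the pose commanded when the call began, along the tool's axes at that moment, turning the shorter way round; what a row does not reach only later rows make up. A row lasts 1/12 s, in which the tool goes at most 41.7 mm and 7.16 degrees, less where a joint would pass 70% of its speed; a pose out of reach is approached as far as the arm can. A call with a number of a shift or a turn outside -1 to 1 is refused whole. A call with a gripper value outside its range is refused whole. The fingers move at their own pace and stop on an object; the grip force is fixed at half the most. Time passes only in rows, so rows that repeat a pose let the fingers close. It gives the time, the measured TCP pose, the force, the opening and the grip force at its end, in the units of the state.
- robot.sense(): the state, without advancing time (a new reading comes with each control period).
- get_image(name): name is "scene" or "top"; returns the picture (420x560x3 uint8, red, green, blue); there is no depth.
- get_calibration(name): a dict with "mtx" (3x3 intrinsics, pixels), "dist" ([k1, k2, p1, p2, k3] as OpenCV has them; the pictures are not rectified), "R" (3x3) and "t" (3): a world point X has camera coordinates R X + t. Camera axes: x right, y down, z forward; pixel columns grow to the right and rows downward; lengths in m; the calibration is good to about 2 mm. A picture is of the moment at which its call begins. get_calibration takes no time and is no camera call.
- robot.job_done(): hands the job in; it is judged then, once.
Trained networks look in the newest picture that a camera, given by its name, has taken for a name from the list of things; names that differ only in an ending like _2 or _b are one class to them, and where a whole thing is asked for, a point or a joint stands for the part that bears it (a point fixed in the world has none). Each returns a list of dicts, best first, with "confidence" (0 to 1); they miss things now and then, are a little off and sometimes report something else, mostly with a low value. They report only what shows in the picture. A call takes as long as a camera call. They do not tell look-alikes from the thing itself.
- finder.cut_out(camera, name): "region" (420x560 bool, what is visible of it) and "box" ([centre column, centre row, width, height] in pixels, round what is visible of it).
The state is a dict: "time_s": time; "joints": joint angles; "joint_velocities": joint speeds; "effort": joint torques, N m; "tcp_pos": TCP position; "eef_rot": TCP orientation; "force": force on the tool from outside, world axes, zero at the start; "ft_torque": the same for the moment, N m; "grip_width": finger opening in m; "grasp_force": force on a finger pad.
Only numpy, scipy, OpenCV 4.12 (cv2) and the standard library are available. Lean on these libraries where they do the work, as an engineer would, in place of code of your own. Each camera call takes 0.05 s, during which the arm holds its last target. There are 200 camera calls.

## Working session

There is one attempt and no reset: what is moved stays moved. The work goes in short steps, Python scripts to look and compute and a tool call to move; the robot and the scene stay as the last step left them, time stands still between calls to the robot, and variables do not carry over. Pictures are saved under pics/ and viewed, at most 10 in all, crops included, and the job is handed in when it is done.

Besides the shell and the picture viewer there is one more tool, called after "Request:" as name(argument=value, ...) on one line, values as JSON. carry_out: Moves the arm, as the interface text tells. Shifts and turns lie within -1 to 1; 1 stands for 0.4 m of shift or 180 degrees of turn. Its arguments: {"type":"object","properties":{"series":{"type":"array"}},"required":["series"]}

```bash
mkdir -p pics
python3 - <<'E'
from workcell import robot,get_image,get_calibration,finder
import cv2,numpy as np
for c in("scene","top"):
    im=get_image(c); cv2.imwrite(f"pics/{c}0.png",im[:,:,::-1])
    k=get_calibration(c); print(c,k)
    for n in("key","holder","board","stand","stop_screw"):
        print(n,[(round(d["confidence"],2),np.round(d["box"]).tolist()) for d in finder.cut_out(c,n)][:4])
print(robot.sense())
E
```

```text
scene {'mtx': array([[417.84755559,   0.        , 268.59103216],
       [  0.        , 417.84755559, 207.95473503],
       [  0.        ,   0.        ,   1.        ]]), 'dist': array([0.02840706, 0.        , 0.        , 0.        , 0.        ]), 'R': array([[ 0.49236076, -0.87012809,  0.02140079],
       [-0.59365707, -0.35369778, -0.72282028],
       [ 0.63651564,  0.34318361, -0.6907046 ]]), 't': array([-0.32129793,  0.42967234,  0.48824423])}
key [(0.75, [270.0, 232.0, 15.0, 18.0]), (0.74, [228.0, 146.0, 19.0, 29.0]), (0.73, [251.0, 196.0, 14.0, 18.0]), (0.67, [210.0, 198.0, 21.0, 35.0])]
holder [(0.75, [253.0, 210.0, 32.0, 30.0])]
board [(0.55, [232.0, 245.0, 122.0, 73.0])]
stand [(0.81, [262.0, 277.0, 124.0, 70.0])]
stop_screw [(0.73, [310.0, 265.0, 14.0, 28.0])]
top {'mtx': array([[462.35089325,   0.        , 285.3543266 ],
       [  0.        , 462.35089325, 210.93643116],
       [  0.        ,   0.        ,   1.        ]]), 'dist': array([-0.11710484,  0.        ,  0.        ,  0.        ,  0.        ]), 'R': array([[ 0.01512736, -0.9997315 ,  0.01755272],
       [-0.98053711
[... 430 characters left out ...]
me_s': 0.6, 'joints': array([-1.38209197,  0.47701195,  0.02241437,  1.55537104, -0.01152049,
        1.10932847, -0.0831428 ]), 'joint_velocities': array([ 0.0013085 ,  0.00164006, -0.00161512, -0.00075074, -0.00022589,
       -0.00014168,  0.0004065 ]), 'effort': array([-1.50142412e-03, -5.82419336e+01,  1.53133113e+00, -2.72813255e+01,
       -5.44326380e-02,  1.00810381e-02,  4.56581563e-05]), 'tcp_pos': array([0.19741641, 0.6455087 , 0.22266841]), 'eef_rot': array([-4.64639020e-01, -3.10701814e+00, -1.82103847e-05]), 'force': array([ 0.09091065,  0.07770115, -0.80256833]), 'ft_torque': array([ 0.00550546, -0.02614657, -0.05196503]), 'grasp_force': 0.0, 'grip_width': 0.08787117570191133}
```

View pics/scene0.png

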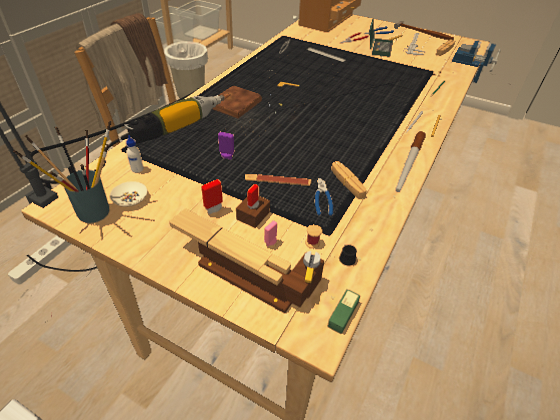

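View pics/top0.png

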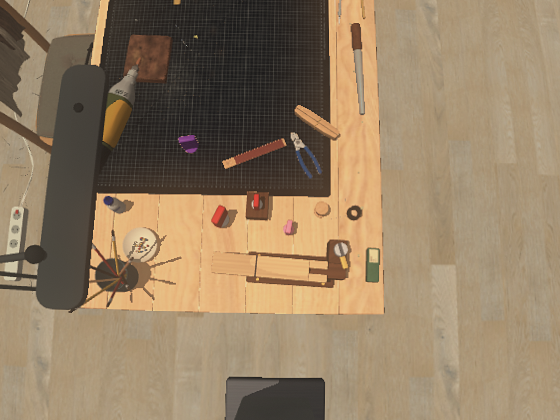

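Candidates (scene px): red in holder (251,196), larger red (210,198), pink (270,232), purple (228,146). I choose the small red one in the holder, and check it in one close crop.

```bash
cat > h.py <<'E'
import cv2,numpy as np
from workcell import get_calibration
K={c:get_calibration(c) for c in("scene","top")}
def plane(c,uv,z):
    k=K[c]; n=cv2.undistortPoints(np.array([[uv]],float),k["mtx"],k["dist"])[0,0]
    d=k["R"].T@np.r_[n,1]; o=-k["R"].T@k["t"]
    return o+d*(z-o[2])/d[2]
def proj(c,X):
    k=K[c]; r,_=cv2.Rodrigues(k["R"])
    return cv2.projectPoints(np.array(X,float).reshape(-1,1,3),r,k["t"],k["mtx"],k["dist"])[0][:,0]
E
python3 - <<'E'
import cv2,numpy as np
from h import *
a=cv2.imread("pics/scene0.png")[175:315,165:335]; b=cv2.imread("pics/top0.png")[185:295,205:365]
a=cv2.resize(a,None,fx=4,fy=4,interpolation=cv2.INTER_CUBIC)[:560]; b=cv2.resize(b,None,fx=5,fy=5,interpolation=cv2.INTER_CUBIC)
cv2.imwrite("pics/a.png",a);cv2.imwrite("pics/b.png",b)
print(plane("top",(341,246),.082),plane("top",(258,200),.05))
E
```

```text
[ 0.56742521 -0.13963114  0.082     ] [0.67343633 0.04458881 0.05      ]
```

View pics/a.png

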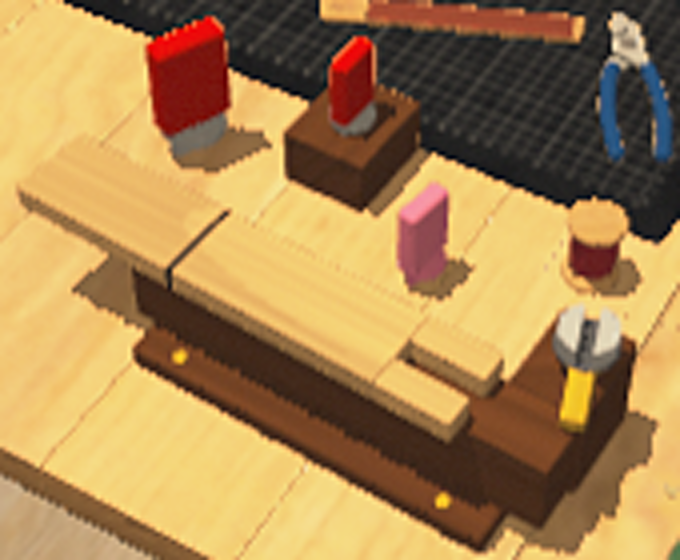

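View pics/b.png

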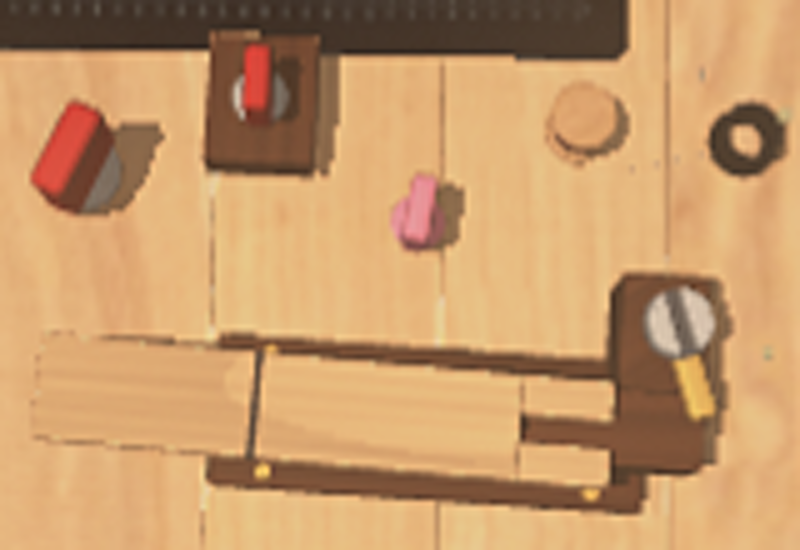

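```bash
cat > fit.py <<'E'
from h import *
from scipy.optimize import least_squares,minimize
def a2(p): return np.array(p)/4+[164.6,174.6]
def b2(p): return np.array(p)/5+[204.6,184.6]
def tri(us,ut):
    f=lambda X:np.r_[proj("scene",X)[0]-us,proj("top",X)[0]-ut]
    r=least_squares(f,[.57,-.14,.08]); return r.x,r.fun
def rz(p,L):
    c,s=np.cos(p[2]),np.sin(p[2]); L=np.array(L,float); 
    return np.c_[p[0]+c*L[:,0]-s*L[:,1],p[1]+s*L[:,0]+c*L[:,1],L[:,2]]
def redmasks(ims,near,r=30):
    m={}
    for c,im in ims.items():   # BGR
        hsv=cv2.cvtColor(cv2.resize(im,None,fx=4,fy=4,interpolation=cv2.INTER_LINEAR),cv2.COLOR_BGR2HSV)
        k=((hsv[...,0]<6)|(hsv[...,0]>176))&(hsv[...,1]>170)&(hsv[...,2]>70)
        w=np.zeros(k.shape,bool);u,v=(4*near[c]).astype(int);w[v-r*4:v+r*4,u-r*4:u+r*4]=1
        n,l,st,_=cv2.connectedComponentsWithStats((k&w).astype(np.uint8))
        j=1+np.argmax(st[1:,4]); m[c]=l==j
    return m
def keyfit(m,p0,z=.065):
    B=[(sx*.015,sy*.006,z+sz*.021) for sx in(-1,1) for sy in(-1,1) for sz in(-1,1)]
    def cost(p):
        t=0
        for c in m:
            h=cv2.convexHull(((proj(c,rz(p,B))+.5)*4-.5).astype(np.float32))
            q=np.zeros(m[c].shape,np.uint8);cv2.fillConvexPoly(q,np.round(h*16).astype(np.int32),1,shift=4)
            t+=(q.astype(bool)^m[c]).sum()/m[c].sum()
        return t
    best=None
    for y in(-.4,-.2,0,.2,.4):
        r=minimize(cost,[p0[0],p0[1],y],method="Nelder-Mead",options=dict(initial_simplex=np.array([p0[0],p0[1],y])+np.array([[0,0,0],[.008,0,0],[0,.008,0],[0,0,.2]]),xatol=1e-5))
        if best is None or r.fun<best.fun: best=r
    return best.x,best.fun
E
python3 - <<'E'
from fit import *
print("screw",tri(a2((587,330)),b2((681,321))))
L=[(.023,.125,.074),(-.023,.125,.074),(.023,-.125,.074),(-.023,-.125,.074),(.023,.03,.074),(-.023,.03,.074)]
A=a2([(88,137),(20,188),(502,366),(463,416),(228,211),(169,272)]);B=b2([(38,334),(32,438),(614,382),(611,481),(262,347),(251,457)])
f=lambda p:np.r_[(proj("scene",rz(p,L))-A).ravel(),(proj("top",rz(p,L))-B).ravel()]
r=least_squares(f,[.53,0,0]);print("board",r.x,np.round(r.fun.reshape(-1,2),1).tolist())
ims={c:cv2.imread(f"pics/{c}0.png") for c in K}
m=redmasks(ims,{"scene":np.array([251,196]),"top":np.array([258,200])},14)
print("key",keyfit(m,(.67,.045)),[x.sum()/16 for x in m.values()])
for c in m: print(keyfit({c:m[c]},(.67,.045)))
# screw predicted by stand corners
print("stop tip",tri(a2((572,428)),b2((704,415))))
E
```

```text
screw (array([ 0.56071874, -0.13814749,  0.0810605 ]), array([ 0.48870153, -0.06355764, -0.51894618,  0.31164451]))
board [ 0.52125103  0.01418    -0.06504778] [[-1.8, -1.1], [-0.8, -0.2], [2.1, -3.0], [-2.0, 2.1], [1.0, -0.1], [0.4, -0.4], [1.3, -0.3], [0.2, 0.0], [0.6, -0.4], [-0.2, 1.0], [-0.1, 0.8], [0.2, -0.0]]
key (array([0.66494687, 0.04745932, 0.18465155]), np.float64(0.8833570543069098)) [np.float64(179.9375), np.float64(61.5)]
(array([0.66265581, 0.04649231, 0.22062952]), np.float64(0.20597429663077457))
(array([0.66714119, 0.04752365, 0.15344642]), np.float64(0.6544715447154471))
stop tip (array([ 0.52164063, -0.15083951,  0.0634123 ]), array([ 0.32540902, -0.04212409, -0.35529703,  0.21797748]))
```

Run:
```python
from fit import *
A=a2([(286,136),(362,172),(419,103)]);B=b2([(206,168),(315,174),(320,36),(209,32)])
L=np.array([(-.03,.025,.035),(-.03,-.025,.035),(.03,-.025,.035),(.03,.025,.035)])
# scene: left corner=(-x,+y)?, front, right
f=lambda p:np.r_[(proj("scene",rz(p,L[:3]))-A).ravel(),(proj("top",rz(p,L))-B).ravel()]
r=least_squares(f,[.67,.04,0]);print("holder",r.x,np.round(r.fun.reshape(-1,2),1).tolist())
b=[(sx*.015,sy*.006,.065+sz*.021) for sx in(-1,1) for sy in(-1,1) for sz in(-1,1)]
for y in(r.x[2],):
  q=[r.x[0],r.x[1],y]
  for c,g,o in(("scene",4,(164.6,174.6)),("top",5,(204.6,184.6))):
    print(c,((proj(c,rz(q,b))-o)*g).round().tolist())
im=cv2.imread("pics/top0.png"); print(im[190:212,250:266,2]-0);
```

```text
holder [ 0.66494359  0.04713575 -0.01010912] [[-0.6, 0.1], [0.3, -0.3], [0.4, 0.4], [-0.1, -0.7], [-0.1, -1.3], [-0.3, 0.8], [0.4, 1.0]]
scene [[347.0, 129.0], [347.0, 69.0], [328.0, 121.0], [327.0, 61.0], [377.0, 96.0], [377.0, 37.0], [358.0, 88.0], [358.0, 29.0]]
top [[273.0, 130.0], [270.0, 112.0], [247.0, 130.0], [242.0, 111.0], [276.0, 66.0], [272.0, 45.0], [250.0, 66.0], [245.0, 44.0]]
[[ 60  60  60  60  58  59  60  62  65  64  64  64  65  64  65  65]
 [120 121 124 124 147 147 143  59  63  63  63  63  63  63  63  63]
 [132 133 135 134 149 149 145  90  92  94  98  97  96  92  96  99]
 [115 116 117 110  97 119 113 108 110 111 116 115 114 109 113 118]
 [115 117 117 116 153 196 187 181 156 101 115 114 112 109 113 117]
 [116 118 117 124 203 225 220 217 180  95 116 116 114 110 114 117]
 [115 118 116 126 216 221 216 216 174  94 115  96  96  93  99 118]
 [116 118 114 123 218 221 217 217 175  89  96  79  79  78  85 120]
 [116 119 114 119 219 221 217 218 176  85  80  81  81  79  83 103]
 [116 119 114 119 215 220 218 217 170  86  89  81  81  81  85 108]
 [116 119 128 158 213 220 217 215 165  90 109  90  81  81  88 122]
 [115 123 166 168 216 220 217 214 162  96 118 108  80  81  88 121]
 [116 140 201 159 219 221 217 213 158  98 120 118  89  81  89 121]
 [115 150 213 173 220 220 217 211 152  99 120 120 106  82  90 121]
 [117 150 212 185 222 221 218 209 139 100 120 120 109  82  89 122]
 [115 138 213 185 219 217 214 206 128 102 120 119 100  82  90 122]
 [115 126 192 170 165 169 174 166 111 107 122 117  90  83  90 122]
 [118 123 151 192 111 118 125 119  99 113 122 105  84  84  90 121]
 [118 121 126 165 118 113 112 110 102 107 104  88  82  87 109 121]
 [120 123 119 115 118 111 112 108 103  98 111 108 102 108 122 121]
 [122 123 120 119 118 112 113 110 109 112 124 121 115 118 121 122]
 [121 123 122 120 121 118 117 114 117 123 123 119 114 118 122 122]]
```

Run:
```python
from fit import *
for c in K: print(c,proj(c,[(.197,.646,.223),(0,0,0),(0,0,.3),(.2,.646,.4)]).round(), "cam",-K[c]["R"].T@K[c]["t"])
for u in((118,275),(115,245),(140,243),(120,110),(30,255)): print(u,plane("top",u,0),plane("top",u,.15))
print(plane("scene",(88,220),0),plane("scene",(30,200),0))
```

```text
scene [[-229.  159.]
 [ -16.  588.]
 [-224.  541.]
 [-343.   45.]] cam [ 0.10249743 -0.29515361  0.65468445]
top [[ -64.  419.]
 [ 272.  503.]
 [ 271.  577.]
 [-129.  435.]] cam [ 0.44413896 -0.00310279  1.07731193]
(118, 275) [0.49912242 0.37039683 0.        ] [0.49146677 0.31839245 0.15      ]
(115, 245) [0.56950929 0.38311872 0.        ] [0.5520533 0.329343  0.15     ]
(140, 243) [0.57567313 0.3230655  0.        ] [0.55735891 0.27765131 0.15      ]
(120, 110) [0.91119626 0.4025475  0.        ] [0.84616533 0.3460666  0.15      ]
(30, 255) [0.53982885 0.59315261 0.        ] [0.52650543 0.51013272 0.15      ]
[0.47298997 0.34726551 0.        ] [0.45313739 0.50490994 0.        ]
```

Run:
```python
from fit import *
a=cv2.imread("pics/scene0.png")[60:290,0:150]; b=cv2.imread("pics/top0.png")[50:320,0:185]
a=cv2.resize(a,None,fx=2.4,fy=2.4,interpolation=3); b=cv2.resize(b,None,fx=2.2,fy=2.2,interpolation=3)
o=np.zeros((600,800,3),np.uint8);o[:a.shape[0],:a.shape[1]]=a[:600];o[:b.shape[0],370:370+b.shape[1]]=b[:600]
cv2.imwrite("pics/l.png",o)
for z in(.1,.2,.3,.4,.5,.6,.7):
    P=[plane("top",u,z) for u in((45,300),(95,305),(65,70),(105,70),(35,253))]
    print(z,[(p[:2].round(2).tolist(),proj("scene",p)[0].round().tolist()) for p in P])
```

```text
0.1 [([0.44, 0.49], [8.0, 171.0]), ([0.43, 0.38], [44.0, 191.0]), ([0.97, 0.51], [170.0, 70.0]), ([0.97, 0.41], [197.0, 78.0]), ([0.54, 0.53], [38.0, 142.0])]
0.2 [([0.44, 0.44], [4.0, 137.0]), ([0.43, 0.34], [40.0, 156.0]), ([0.92, 0.46], [167.0, 46.0]), ([0.92, 0.37], [194.0, 54.0]), ([0.53, 0.47], [35.0, 111.0])]
0.3 [([0.44, 0.39], [-0.0, 95.0]), ([0.43, 0.3], [35.0, 111.0]), ([0.86, 0.41], [163.0, 15.0]), ([0.86, 0.33], [190.0, 23.0]), ([0.52, 0.42], [31.0, 72.0])]
0.4 [([0.44, 0.34], [-6.0, 40.0]), ([0.43, 0.26], [29.0, 54.0]), ([0.81, 0.35], [158.0, -23.0]), ([0.81, 0.28], [185.0, -17.0]), ([0.51, 0.36], [25.0, 22.0])]
0.5 [([0.44, 0.29], [-15.0, -33.0]), ([0.44, 0.22], [19.0, -23.0]), ([0.76, 0.3], [152.0, -76.0]), ([0.75, 0.24], [179.0, -71.0]), ([0.5, 0.31], [17.0, -46.0])]
0.6 [([0.44, 0.24], [-28.0, -138.0]), ([0.44, 0.18], [6.0, -132.0]), ([0.7, 0.25], [142.0, -151.0]), ([0.7, 0.2], [169.0, -148.0]), ([0.49, 0.26], [5.0, -142.0])]
0.7 [([0.44, 0.19], [-50.0, -301.0]), ([0.44, 0.15], [-17.0, -302.0]), ([0.65, 0.2], [127.0, -266.0]), ([0.65, 0.16], [154.0, -267.0]), ([0.48, 0.2], [-15.0, -292.0])]
```

View pics/l.png

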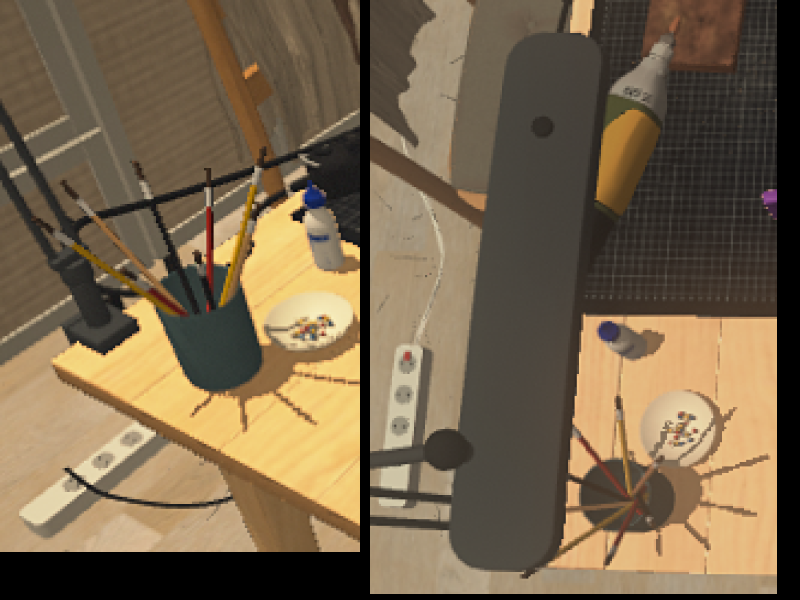

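Crop shows: pot with brushes (118,275 top) and a lamp head high over y≈0.2–0.3; I'll go round it with the arm retracted. The crops confirmed the target: small red key in the dark holder (top px 258,200).

Request:
carry_out(series=[0.1,0,-0.56,0.05,-0.0914,0.1,0,-0.56,0.05,-0.0914,0.1,0,-0.56,0.05,-0.0914,0.1,0,-0.56,0.05,-0.0914,0.1,0,-0.56,0.05,-0.0914])

```text
time_s: 1.02
tcp_pos: [0.1362, 0.4452, 0.2039]
eef_rot: [0.015, 3.142, 0.0]
force: [-0.6, 0.4, 0.7]
grip_width: 0.0579
grasp_force: 0.0
```

Request:
carry_out(series=[0.1,-0.45,-0.32,0.02,0,0.1,-0.45,-0.32,0.02,0,0.1,-0.45,-0.32,0.02,0,0.1,-0.45,-0.32,0.02,0,0.1,-0.45,-0.32,0.02,0])

```text
time_s: 1.43
tcp_pos: [0.3065, 0.3235, 0.1971]
eef_rot: [0.014, 3.141, 0.002]
force: [0.8, 0.9, 0.6]
grip_width: 0.0396
grasp_force: 0.0
```

Request:
carry_out(series=[0.1,-0.3,-0.55,0,0,0.1,-0.3,-0.55,0,0,0.1,-0.3,-0.55,0,0,0.1,-0.3,-0.55,0,0,0.1,-0.3,-0.55,0,0])

```text
time_s: 1.85
tcp_pos: [0.4039, 0.1391, 0.197]
eef_rot: [0.015, 3.141, 0.001]
force: [0.9, 0.4, -0.1]
grip_width: 0.0396
grasp_force: 0.0
```

Request:
carry_out(series=[0.1,-0.1,-0.17,0,0,0.1,-0.2,-0.17,0,0,0.1,-0.62,-0.17,0.05,0,0.1,-0.62,-0.17,0.05,0,0.1,-0.62,-0.17,0.05,0])

```text
time_s: 2.27
tcp_pos: [0.5864, 0.0748, 0.1837]
eef_rot: [0.016, 3.141, 0.001]
force: [0.0, 1.2, 0.5]
grip_width: 0.0396
grasp_force: 0.0
```

Request:
carry_out(series=[0.1,0,0,0,0,0.1,0,0,0,0])

```text
time_s: 2.43
tcp_pos: [0.5856, 0.0747, 0.1824]
eef_rot: [-0.017, -3.141, 0.002]
force: [-0.1, -0.7, -0.2]
grip_width: 0.0395
grasp_force: 0.0
```

Request:
carry_out(series=[0.1,-0.2,-0.068,0.1,0,0.1,-0.2,-0.068,0.1,0,0.1,-0.2,-0.068,0.17,0,0.1,-0.2,-0.068,0.24,0,0.1,-0.2,-0.068,0.24,0])

```text
time_s: 2.85
tcp_pos: [0.6595, 0.0474, 0.0824]
eef_rot: [-0.015, -3.132, 0.002]
force: [-1.4, 0.2, -1.2]
grip_width: 0.0392
grasp_force: 0.0
```

Run:
```python
from workcell import get_image
from h import *
a=get_image("scene")[:,:,::-1][150:240,205:305]; b=get_image("top")[:,:,::-1][160:240,210:310]
o=np.zeros((360,800,3),np.uint8);o[:,:400]=cv2.resize(a,(400,360),interpolation=3);o[:320,400:]=cv2.resize(b,(400,320),interpolation=3)
cv2.imwrite("pics/g.png",o)
```

```text
(no output)
```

View pics/g.png

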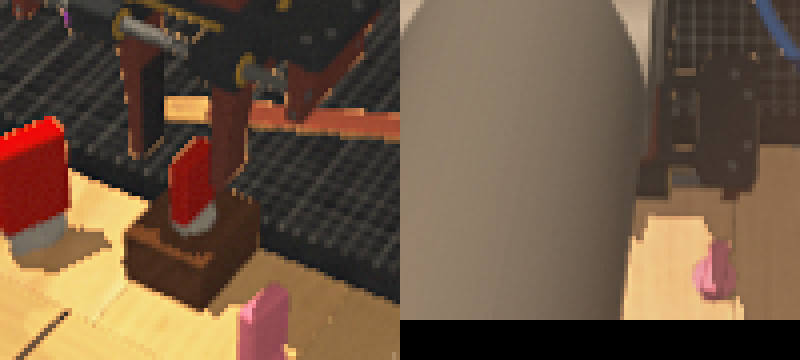

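Scene crop: fingers at (145,150) and (230,180) straddle the key at (190,185). Going down.

Request:
carry_out(series=[0.1,0,0,0.04,0,0.1,0,0,0.08,0,0.1,0,0,0.092,0,0.1,0,0,0.092,0,0.1,0,0,0.092,0])

```text
time_s: 3.37
tcp_pos: [0.6647, 0.0478, 0.0527]
eef_rot: [0.015, 3.14, 0.001]
force: [-0.3, 1.0, -0.5]
grip_width: 0.0394
grasp_force: 0.0
```

Request:
carry_out(series=[0.1,0,0,0.01,0,1,0,0,0.01,0,1,0,0,0.01,0,1,0,0,0.01,0,1,0,0,0.01,0])

```text
time_s: 3.78
tcp_pos: [0.6642, 0.0474, 0.047]
eef_rot: [0.015, 3.141, 0.0]
force: [-0.8, 0.5, -0.2]
grip_width: 0.0163
grasp_force: 0.0
```

Request:
carry_out(series=[1,0,0,0,0,1,0,0,0,0,1,0,0,0,0])

```text
time_s: 4.03
tcp_pos: [0.6642, 0.0475, 0.0469]
eef_rot: [0.015, 3.141, 0.0]
force: [-0.7, 0.2, 1.9]
grip_width: 0.0114
grasp_force: 30.0
```

Request:
carry_out(series=[1,0,0,-0.09,0,1,0,0,-0.19,0,1,0,0,-0.28,0,1,0.05,-0.09,-0.28,-0.03,1,0.1,-0.18,-0.28,-0.06])

```text
time_s: 4.45
tcp_pos: [0.6255, -0.0221, 0.1611]
eef_rot: [-0.296, 3.122, 0.0]
force: [0.1, -2.0, -2.2]
grip_width: 0.0119
grasp_force: 30.0
```

Run:
```python
from workcell import robot
s=robot.sense();print(s["tcp_pos"],s["eef_rot"],s["force"],s["grip_width"])
```

```text
[ 0.62554165 -0.02205108  0.16112452] [-2.95591919e-01  3.12187929e+00  4.99051297e-04] [ 0.11227721 -1.99250691 -2.17435037] 0.011910906245049204
```

Request:
carry_out(series=[1,0.205,-0.2525,0,-0.0385,1,0.205,-0.2525,0,-0.0385,1,0.205,-0.2525,0,-0.0385,1,0.205,-0.2525,0.07,-0.0385,1,0.205,-0.2525,0.07,-0.0385])

```text
time_s: 4.87
tcp_pos: [0.5564, -0.1418, 0.128]
eef_rot: [0.458, -3.103, -0.0]
force: [0.4, 1.6, -1.8]
grip_width: 0.0122
grasp_force: 30.0
```

Request:
carry_out(series=[1,0,0,0,0,1,0,0,0,0])

```text
time_s: 5.03
tcp_pos: [0.5615, -0.137, 0.1312]
eef_rot: [-0.471, 3.105, 0.001]
force: [0.7, 1.1, -0.6]
grip_width: 0.0119
grasp_force: 30.0
```

Run:
```python
from workcell import get_image,robot
from h import *
a=get_image("scene")[:,:,::-1]; b=get_image("top")[:,:,::-1]; cv2.imwrite("pics/s2.png",a);cv2.imwrite("pics/t2.png",b)
a=a[205:305,255:355]; b=b[205:285,300:380]
o=np.zeros((500,800,3),np.uint8);o[:,:500]=cv2.resize(a,(500,500),interpolation=3);o[:300,500:]=cv2.resize(b,(300,300),interpolation=3)
cv2.imwrite("pics/k.png",o)
s=robot.sense();print(s["tcp_pos"],s["eef_rot"],s["force"],s["grip_width"])
```

```text
[ 0.56207888 -0.13671954  0.13158115] [-4.72771696e-01  3.10419005e+00  5.96650333e-05] [-0.34160269 -0.97616535 -0.72145099] 0.011835975846602027
```

View pics/k.png

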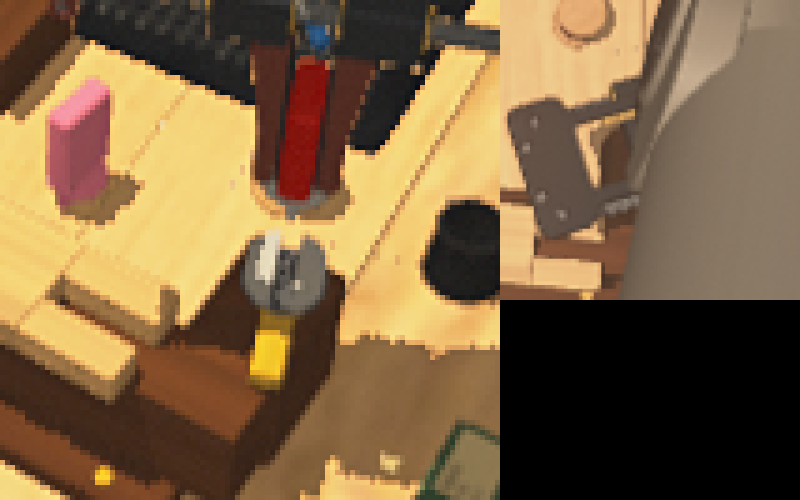

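Run:
```python
from h import *
s=proj("scene",[(.562,-.1367,.1707),(.562,-.1367,.1287),(.562,-.1367,.1222),(.562,-.1367,.1097),(.5607,-.1381,.082),(.562,-.1367,.082)])
print(((s-[254.6,204.6])*5).round())
```

```text
[[309.  81.]
 [297. 168.]
 [295. 181.]
 [292. 205.]
 [286. 260.]
 [284. 256.]]
```

Run:
```python
from h import *
import numpy as np
im=cv2.imread("pics/s2.png"); hsv=cv2.cvtColor(cv2.resize(im,None,fx=4,fy=4,interpolation=1),cv2.COLOR_BGR2HSV)
best=[]
w=hsv[265*4:284*4,303*4:316*4]; m=(w[...,0]>20)&(w[...,0]<32)&(w[...,1]>190)&(w[...,2]>60)
print(m.sum()/16)
m0=np.zeros(hsv.shape[:2],bool); m0[265*4:284*4,303*4:316*4]=m
for a in np.arange(.1,.6,.04):
    c,s=np.cos(a),np.sin(a)
    B=[(.5607-c*l+s*t*.006,-.1381-s*l-t*.006*c,z) for l in(.018,.042) for t in(-1,1) for z in(.061,.070)]
    h=cv2.convexHull(((proj("scene",B)+.5)*4-.5).astype(np.float32)); q=np.zeros(m0.shape,np.uint8); cv2.fillConvexPoly(q,np.round(h).astype(np.int32),1)
    q=q.astype(bool); q[:265*4]=0
    print(round(a,2),(q^m0).sum()/16,(q.sum())/16, ((h[:,0]/4-[254.6,204.6])*5).mean(0).round())
ys,xs=np.nonzero(m0); print(((np.array([xs.mean(),ys.mean()])/4-[254.6,204.6])*5).round())
```

```text
51.8125
0.1 95.875 113.4375 [255. 353.]
0.14 83.9375 112.25 [258. 354.]
0.18 73.4375 109.75 [262. 355.]
0.22 60.6875 107.0 [265. 356.]
0.26 56.9375 108.75 [268. 357.]
0.3 53.375 105.1875 [272. 358.]
0.34 60.8125 104.125 [274. 365.]
0.38 73.6875 106.75 [279. 359.]
0.42 81.5 105.9375 [282. 359.]
0.46 94.375 108.0625 [286. 359.]
0.5 107.5625 111.25 [289. 360.]
0.54 119.25 114.3125 [293. 360.]
0.58 131.875 115.3125 [296. 360.]
[270. 356.]
```

Request:
carry_out(series=[1,0.0045,-0.0015,0.03,0,1,0.0045,-0.0015,0.06,0,1,0.0045,-0.0015,0.07,0,1,0.0045,-0.0015,0.08,0,1,0.0045,-0.0015,0.08,0])

```text
time_s: 5.55
tcp_pos: [0.5589, -0.1388, 0.098]
eef_rot: [0.47, -3.105, -0.001]
force: [-0.8, 0.2, -0.1]
grip_width: 0.0118
grasp_force: 30.0
```

Request:
carry_out(series=[1,0,0,0.005,0,1,0,0,0.008,0,1,0,0,0.01,0,1,0,0,0.01,0,1,0,0,0.01,0])

```text
time_s: 5.97
tcp_pos: [0.5592, -0.1393, 0.0949]
eef_rot: [-0.469, 3.106, -0.0]
force: [0.0, -1.0, -0.7]
grip_width: 0.0117
grasp_force: 30.0
```

Request:
carry_out(series=[1,0,0,0,-0.035,1,0,0,0,-0.07,1,0,0,0,-0.105,1,0,0,0,-0.14,1,0,0,0,-0.16])

```text
time_s: 6.38
tcp_pos: [0.5594, -0.1395, 0.0949]
eef_rot: [-1.234, 2.888, -0.001]
force: [0.7, -1.3, -2.7]
grip_width: 0.0117
grasp_force: 30.0
```

Request:
carry_out(series=[1,0,0,0,-0.035,1,0,0,0,-0.07,1,0,0,0,-0.105,1,0,0,0,-0.14,1,0,0,0,-0.16])

```text
time_s: 6.8
tcp_pos: [0.5603, -0.1398, 0.0951]
eef_rot: [-1.912, 2.492, -0.005]
force: [2.7, -1.6, -8.4]
grip_width: 0.0119
grasp_force: 30.0
```

Request:
carry_out(series=[1,0,0,0,-0.035,1,0,0,0,-0.06,1,0,0,0,-0.085,1,0,0,0,-0.085,1,0,0,0,-0.085])

```text
time_s: 7.22
tcp_pos: [0.5606, -0.1403, 0.0956]
eef_rot: [-2.215, 2.223, -0.002]
force: [3.6, -1.3, 2.9]
grip_width: 0.012
grasp_force: 30.0
```

Run:
```python
from workcell import get_image,robot
from h import *
a=get_image("scene")[:,:,::-1]
a=a[225:305,255:355]
cv2.imwrite("pics/k2.png",cv2.resize(a,(600,480),interpolation=3))
s=robot.sense();print(s["tcp_pos"],s["eef_rot"],s["force"],s["ft_torque"],s["grip_width"],s["joints"])
```

```text
[ 0.5606404  -0.14021347  0.09554371] [-2.21654392  2.22293179 -0.00335793] [ 3.67749076 -0.92379595  3.0477695 ] [-0.20927637 -0.86303314 -0.09064238] 0.011903814367123192 [ 0.5705414   0.53177539 -0.56466772  1.87266327  0.37248772  0.83980146
  2.95522521]
```

View pics/k2.png

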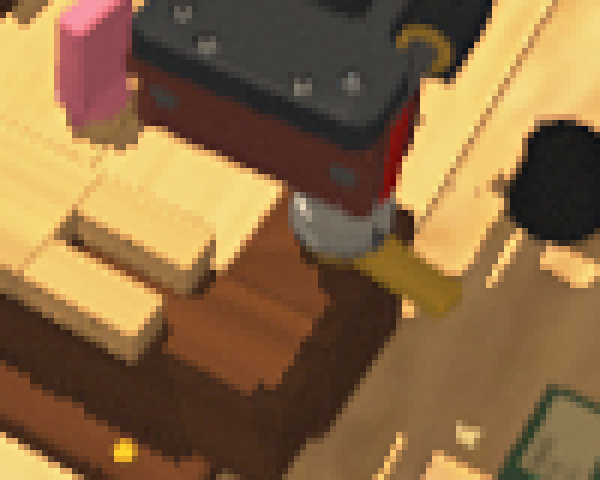

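Run:
```python
from h import *
import numpy as np
for a in(1.1,1.2,1.3,1.4,1.5):
    c,s=np.cos(a),np.sin(a)
    B=[(.5607-c*l+s*t*.006,-.1381-s*l-t*.006*c,.07) for l,t in((.02,0),(.042,-1),(.042,1))]
    print(a,((proj("scene",B)-[254.6,224.6])*6).round().tolist())
```

```text
1.1 [[382.0, 263.0], [413.0, 324.0], [445.0, 306.0]]
1.2 [[387.0, 260.0], [425.0, 318.0], [455.0, 297.0]]
1.3 [[391.0, 257.0], [437.0, 312.0], [463.0, 289.0]]
1.4 [[395.0, 253.0], [447.0, 304.0], [469.0, 279.0]]
1.5 [[399.0, 248.0], [456.0, 296.0], [475.0, 269.0]]
```

Request:
carry_out(series=[0.1,0,0,0,0,0.1,0,0,0,0,0.1,0,0,0,0,0.1,0,0,-0.06,0,0.1,0,0,-0.12,0])

```text
time_s: 7.68
tcp_pos: [0.557, -0.1383, 0.1415]
eef_rot: [2.222, -2.216, -0.006]
force: [0.7, 0.0, 0.0]
grip_width: 0.0387
grasp_force: 0.0
```

Request:
carry_out(series=[0.1,0,0,-0.08,0,0.1,0,0,-0.08,0.035,0.1,0,0,-0.08,0.07,0.1,0,0,-0.08,0.105,0.1,0,0,-0.08,0.14])

```text
time_s: 8.1
tcp_pos: [0.5583, -0.1388, 0.1743]
eef_rot: [1.677, -2.654, -0.001]
force: [0.1, 0.0, -0.1]
grip_width: 0.0393
grasp_force: 0.0
```

Run:
```python
from workcell import get_image,robot
from h import *
A=get_image("scene")[:,:,::-1];cv2.imwrite("pics/s3.png",A)
im=A; hsv=cv2.cvtColor(cv2.resize(im,None,fx=4,fy=4,interpolation=1),cv2.COLOR_BGR2HSV)
m0=np.zeros(hsv.shape[:2],bool); sl=np.s_[258*4:280*4,308*4:336*4]; w=hsv[sl]; m0[sl]=(w[...,0]>20)&(w[...,0]<32)&(w[...,1]>190)&(w[...,2]>50)
print(m0.sum()/16)
for a in np.arange(1.1,1.6,.05):
    c,s=np.cos(a),np.sin(a)
    B=[(.5607-c*l+s*t*.006,-.1381-s*l-t*.006*c,z) for l in(.018,.042) for t in(-1,1) for z in(.061,.070)]
    h=cv2.convexHull(((proj("scene",B)+.5)*4-.5).astype(np.float32)); q=np.zeros(m0.shape,np.uint8); cv2.fillConvexPoly(q,np.round(h).astype(np.int32),1)
    print(round(a,2),(q.astype(bool)^m0).sum()/16)
cv2.imwrite("pics/k3.png",cv2.resize(A[205:305,240:360],(720,600),interpolation=3))
s=robot.sense();print(s["tcp_pos"],s["eef_rot"],s["joints"][6])
```

```text
0.0
1.1 125.25
1.15 127.5625
1.2 127.875
1.25 128.75
1.3 126.8125
1.35 130.9375
1.4 127.0625
1.45 128.125
1.5 128.5625
1.55 126.3125
[ 0.55824972 -0.13864641  0.17432006] [ 1.66922584e+00 -2.65926911e+00 -1.19729335e-03] 2.5513718615251837
```

View pics/k3.png

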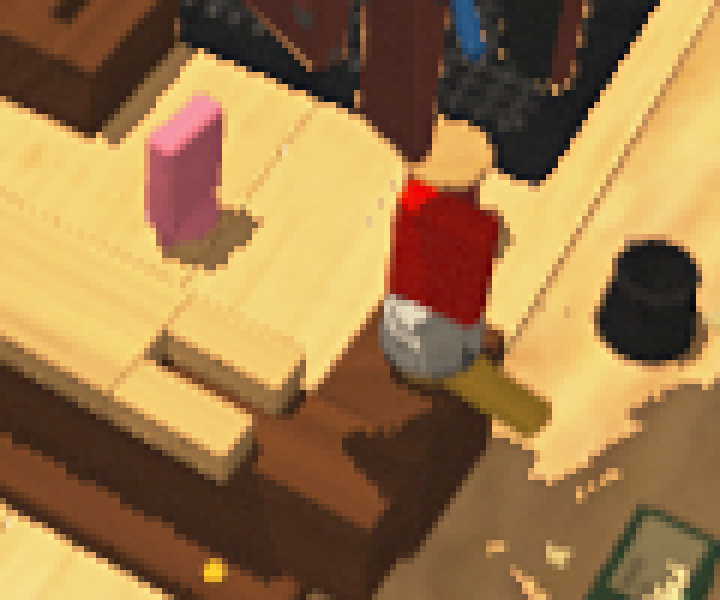

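Run:
```python
from h import *
im=cv2.imread("pics/s3.png"); 
u=cv2.resize(im,None,fx=4,fy=4,interpolation=1); hsv=cv2.cvtColor(u,cv2.COLOR_BGR2HSV)
print(hsv[int((205+405/6)*4),int((240+520/6)*4)],hsv[int((205+385/6)*4),int((240+480/6)*4)])
m0=np.zeros(hsv.shape[:2],bool); sl=np.s_[258*4:280*4,314*4:336*4]; w=hsv[sl]; m0[sl]=(w[...,0]>=17)&(w[...,0]<34)&(w[...,1]>190)&(w[...,2]>60)&(w[...,2]<190)
n,l,st,_=cv2.connectedComponentsWithStats(m0.astype(np.uint8));m0=l==1+np.argmax(st[1:,4])
print(m0.sum()/16)
for a in np.arange(1.1,1.6,.05):
    c,s=np.cos(a),np.sin(a)
    B=[(.5607-c*l+s*t*.006,-.1381-s*l-t*.006*c,z) for l in(.02,.042) for t in(-1,1) for z in(.061,.070)]
    h=cv2.convexHull(((proj("scene",B)+.5)*4-.5).astype(np.float32)); q=np.zeros(m0.shape,np.uint8); cv2.fillConvexPoly(q,np.round(h).astype(np.int32),1)
    print(round(a,2),(q.astype(bool)^m0).sum()/16,q.sum()/16)
```

```text
[ 19 193 140] [ 20 195 144]
79.8125
1.1 108.125 116.1875
1.15 91.0 118.4375
1.2 74.5625 118.75
1.25 62.5 120.8125
1.3 59.625 116.6875
1.35 62.5625 118.25
1.4 63.0625 116.875
1.45 66.25 116.0625
1.5 74.8125 118.75
1.55 90.875 116.5625
```

Request:
carry_out(series=[0.1,0,0,0,0.86,0.1,0,0,0,0.86,0.1,0,0,0,0.86,0.1,0,0,0,0.86,0.1,0,0,0,0.86])

```text
time_s: 8.57
tcp_pos: [0.5584, -0.1387, 0.1742]
eef_rot: [0.783, -3.04, -0.0]
force: [0.2, 0.1, -0.1]
grip_width: 0.0395
grasp_force: 0.0
```

Request:
carry_out(series=[0.1,0,0,0,0.66,0.1,0,0,0,0.66,0.1,0,0,0,0.66,0.1,0,0,0,0.66,0.1,0,0,0,0.66])

```text
time_s: 8.98
tcp_pos: [0.5584, -0.1386, 0.1742]
eef_rot: [-0.189, -3.134, 0.0]
force: [-0.3, 0.6, -0.5]
grip_width: 0.0397
grasp_force: 0.0
```

Request:
carry_out(series=[0.1,0,0,0,0.46,0.1,0,0,0,0.46,0.1,0,0,0,0.46,0.1,0,0,0,0.46,0.1,0,0,0,0.46])

```text
time_s: 9.4
tcp_pos: [0.5584, -0.1386, 0.1743]
eef_rot: [-1.144, -2.924, 0.001]
force: [0.5, -1.1, -0.1]
grip_width: 0.0392
grasp_force: 0.0
```

Request:
carry_out(series=[0.1,0,0,0,0.26,0.1,0,0,0,0.26,0.1,0,0,0,0.26,0.1,0,0,0,0.26,0.1,0,0,0,0.26])

```text
time_s: 9.82
tcp_pos: [0.5584, -0.1386, 0.1743]
eef_rot: [-1.988, -2.431, 0.002]
force: [0.3, -0.0, -0.2]
grip_width: 0.0395
grasp_force: 0.0
```

Request:
carry_out(series=[0.1,0,0,0,0.06,0.1,0,0,0,0.06,0.1,0,0,0,0.06,0.1,0,0,0,0.06])

```text
time_s: 10.15
tcp_pos: [0.5587, -0.1386, 0.1744]
eef_rot: [-2.2, -2.242, 0.001]
force: [-0.5, 0.0, 1.2]
grip_width: 0.0396
grasp_force: 0.0
```

Request:
carry_out(series=[0.1,0,0.005,0.07,0,0.1,0,0.005,0.14,0,0.1,0,0.005,0.196,0,0.1,0,0.005,0.196,0,0.1,0,0.005,0.196,0])

```text
time_s: 10.57
tcp_pos: [0.5602, -0.1389, 0.0956]
eef_rot: [-2.201, -2.238, 0.003]
force: [-0.2, 0.2, -0.5]
grip_width: 0.0394
grasp_force: 0.0
```

Request:
carry_out(series=[1,0,0,0,0,1,0,0,0,0,1,0,0,0,0,1,0,0,0,0,1,0,0,0,0])

```text
time_s: 10.98
tcp_pos: [0.5612, -0.1396, 0.0972]
eef_rot: [2.205, 2.237, -0.0]
force: [-0.6, 0.4, 5.2]
grip_width: 0.0121
grasp_force: 29.9
```

Run:
```python
from workcell import robot
s=robot.sense();print(s["tcp_pos"],s["eef_rot"],s["force"],s["ft_torque"],s["grip_width"],s["joints"])
```

```text
[ 0.56115125 -0.13955867  0.09717937] [ 2.20483042e+00  2.23707948e+00 -5.99993611e-07] [-0.61256903  0.42170931  5.21842323] [ 0.07398538  0.20466216 -0.10830504] 0.012140309731862083 [ 0.21035308  0.47017799 -0.0958966   1.89410049  0.06226555  0.77966054
  0.09504116]
```

Request:
carry_out(series=[1,0,0,0,-0.02,1,0,0,0,-0.035,1,0,0,0,-0.05,1,0,0,0,-0.05])

```text
time_s: 11.32
tcp_pos: [0.5613, -0.1396, 0.0971]
eef_rot: [2.021, 2.404, 0.001]
force: [-2.4, -0.3, 6.0]
grip_width: 0.0117
grasp_force: 29.9
```

Run:
```python
from workcell import robot
s=robot.sense();print(s["tcp_pos"],s["eef_rot"],s["force"],s["ft_torque"],s["grip_width"])
```

```text
[ 0.56132442 -0.13956402  0.09713947] [2.02111951e+00 2.40422747e+00 5.14159729e-04] [-2.39196092 -0.26917336  6.03970947] [-0.11100823  0.45117429 -0.09471185] 0.011667016866676214
```

Request:
carry_out(series=[0.1,0,0,0,0,0.1,0,0,0,0,0.1,0,0,-0.02,0,0.1,0,0,-0.1,0,0.1,0,0,-0.19,0])

```text
time_s: 11.73
tcp_pos: [0.5594, -0.1387, 0.1715]
eef_rot: [-2.02, -2.4, 0.004]
force: [0.5, 0.9, -0.6]
grip_width: 0.0391
grasp_force: 0.0
```

Request:
carry_out(series=[-0.45,0.1,0,0,0.03,-0.45,0.2,0,0,0.0757,-0.45,0.3,0,0,0.0757,-0.45,0.4,0,0,0.0757,-0.45,0.5,0.02,0,0.0757])

```text
time_s: 12.15
tcp_pos: [0.5333, 0.0607, 0.173]
eef_rot: [2.295, 2.145, -0.001]
force: [0.3, -0.1, -0.5]
grip_width: 0.0632
grasp_force: 0.0
```

Run:
```python
from workcell import get_image,robot
from fit import *
A=get_image("scene")[:,:,::-1];cv2.imwrite("pics/s4.png",A);B=get_image("top")[:,:,::-1];cv2.imwrite("pics/t4.png",B)
print("mark top",tri(a2((198.5,241.5)),b2((256.5,402)))[0],plane("scene",a2((198.5,241.5)),.074),plane("top",b2((256.5,402)),.074))
o=np.zeros((600,800,3),np.uint8);o[:,:450]=cv2.resize(A[205:305,265:340],(450,600),interpolation=3);o[:350,450:]=cv2.resize(B[220:290,310:380],(350,350),interpolation=3)
cv2.imwrite("pics/k4.png",o)
s=robot.sense();print(s["tcp_pos"],s["eef_rot"],s["force"],s["grip_width"])
```

```text
mark top [0.52331888 0.04524428 0.07227717] [0.5215178  0.04490152 0.074     ] [0.52392725 0.04426438 0.074     ]
[0.53440717 0.06782563 0.17329743] [-2.28069081 -2.15765924 -0.00581916] [-0.37919631  0.77451051 -1.09615879] 0.06346412727314421
```

View pics/k4.png

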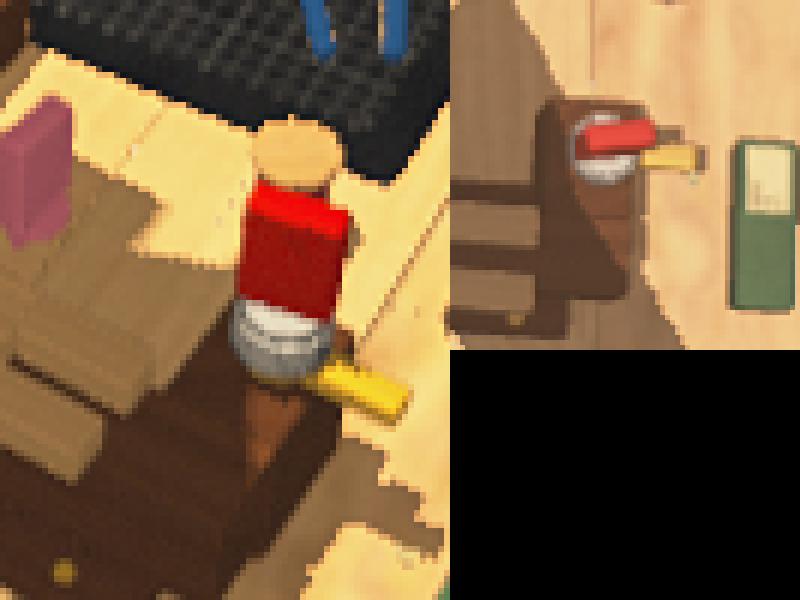

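Picture shows the key standing in the screw and the brass stop at (370,385) pointing straight outward beside the path. Now to the board's inner end.

Request:
carry_out(series=[-0.45,0.14,-0.0255,0,0,-0.45,0.14,-0.0255,0,0,-0.45,0.14,-0.0255,0.07,0,-0.45,0.14,-0.0255,0.14,0,-0.45,0.14,-0.0255,0.18,0])

```text
time_s: 12.67
tcp_pos: [0.5274, 0.1156, 0.0986]
eef_rot: [-2.293, -2.147, 0.003]
force: [-0.9, 0.1, 0.4]
grip_width: 0.0636
grasp_force: 0.0
```

Request:
carry_out(series=[-0.45,0,0,0,0,-0.45,0,0,0,0])

```text
time_s: 12.83
tcp_pos: [0.5281, 0.1154, 0.1002]
eef_rot: [-2.294, -2.146, 0.002]
force: [-0.2, 0.6, -0.0]
grip_width: 0.0638
grasp_force: 0.0
```

Request:
carry_out(series=[-0.45,0.0225,-0.002,0.04,0,-0.45,0.0225,-0.002,0.08,0,-0.45,0.0225,-0.002,0.12,0,-0.45,0.0225,-0.002,0.12,0,-0.45,0.0225,-0.002,0.12,0])

```text
time_s: 13.25
tcp_pos: [0.5287, 0.1247, 0.0533]
eef_rot: [2.294, 2.146, 0.001]
force: [0.6, 0.4, 0.6]
grip_width: 0.0638
grasp_force: 0.0
```

Request:
carry_out(series=[1,0,0,0,0,1,0,0,0,0,1,0,0,0,0,1,0,0,0,0,1,0,0,0,0])

```text
time_s: 13.67
tcp_pos: [0.5289, 0.1249, 0.0533]
eef_rot: [2.293, 2.146, 0.002]
force: [-1.0, -0.2, 5.2]
grip_width: 0.0456
grasp_force: 30.0
```

Request:
carry_out(series=[1,0,0,0,0,1,0,0,0,0])

```text
time_s: 13.83
tcp_pos: [0.5289, 0.125, 0.0532]
eef_rot: [2.293, 2.146, 0.002]
force: [-0.9, 0.1, 5.9]
grip_width: 0.0459
grasp_force: 30.0
```

Request:
carry_out(series=[1,-0.04,0,0,0,1,-0.09,0,0,0,1,-0.14,0,0,0,1,-0.18,0,0,0,1,-0.2,0,0,0])

```text
time_s: 14.25
tcp_pos: [0.5244, 0.0452, 0.0536]
eef_rot: [2.294, 2.145, 0.006]
force: [-0.0, 6.6, 5.6]
grip_width: 0.0456
grasp_force: 30.0
```

Request:
carry_out(series=[1,-0.04,0,0,0,1,-0.09,0,0,0,1,-0.14,0,0,0,1,-0.17,0,0,0,1,-0.18,0,0,0])

```text
time_s: 14.67
tcp_pos: [0.5196, -0.0268, 0.0535]
eef_rot: [2.294, 2.145, 0.006]
force: [-0.3, 6.7, 7.4]
grip_width: 0.0457
grasp_force: 30.0
```

Request:
carry_out(series=[1,0,0,0,0,1,0,0,0,0])

```text
time_s: 14.83
tcp_pos: [0.5196, -0.0271, 0.0535]
eef_rot: [2.293, 2.144, 0.004]
force: [0.5, -0.6, 8.0]
grip_width: 0.0459
grasp_force: 30.0
```

Run:
```python
from workcell import get_image,robot
from fit import *
s=robot.sense();t=s["tcp_pos"];print(t,s["eef_rot"],s["force"],s["ft_torque"],s["grip_width"])
yv=np.array([.065,.998]);xv=np.array([.998,-.065]);E=np.array([.5138,-.152])
d=t[:2]-E;print("local tcp",d@xv,d@yv)
A=get_image("scene");B=get_image("top");cv2.imwrite("pics/s5.png",A[:,:,::-1]);cv2.imwrite("pics/t5.png",B[:,:,::-1])
# brightness profile along the board's near (-x) top edge region, by local y, in scene, lateral -.015 top, and near side face
for lat,z in((-.016,.074),(0,.074),(-.023,.067)):
    ys=np.arange(-.02,.06,.002)
    P=[np.r_[E+xv*lat+yv*y,z] for y in ys]; uv=proj("scene",P).astype(np.float32)
    v=cv2.remap(A.astype(np.float32).mean(2),uv[:,0][None],uv[:,1][None],1)[0]
    print(lat,z,[(round(y*1000),int(q)) for y,q in zip(ys,v)])
```

```text
[ 0.51958522 -0.02711241  0.05353136] [2.29336231 2.14440852 0.00360889] [ 0.4602445  -0.59133814  7.98089518] [-0.16376972  0.13583425 -0.16111189] 0.04586441560725608
local tcp -0.002344046781933048 0.1250138534958298
-0.016 0.074 [(-20, 103), (-18, 103), (-16, 103), (-14, 102), (-12, 103), (-10, 102), (-8, 103), (-6, 102), (-4, 100), (-2, 98), (0, 99), (2, 99), (4, 98), (6, 98), (8, 98), (10, 98), (12, 96), (14, 96), (16, 96), (18, 97), (20, 96), (22, 96), (24, 96), (26, 97), (28, 98), (30, 97), (32, 97), (34, 97), (36, 99), (38, 98), (40, 98), (42, 99), (44, 80), (46, 41), (48, 82), (50, 99), (52, 99), (54, 98), (56, 98), (58, 98)]
0 0.074 [(-20, 107), (-18, 105), (-16, 105), (-14, 105), (-12, 106), (-10, 105), (-8, 106), (-6, 106), (-4, 105), (-2, 106), (0, 106), (2, 106), (4, 105), (6, 106), (8, 106), (10, 106), (12, 107), (14, 105), (16, 106), (18, 106), (20, 107), (22, 106), (24, 105), (26, 105), (28, 106), (30, 105), (32, 105), (34, 106), (36, 106), (38, 105), (40, 107), (42, 108), (44, 77), (46, 41), (48, 92), (50, 107), (52, 106), (54, 105), (56, 103), (58, 99)]
-0.023 0.067 [(-20, 99), (-18, 100), (-16, 99), (-14, 99), (-12, 100), (-10, 100), (-8, 101), (-6, 100), (-4, 101), (-2, 99), (0, 102), (2, 99), (4, 101), (6, 100), (8, 101), (10, 101), (12, 102), (14, 101), (16, 100), (18, 101), (20, 100), (22, 101), (24, 101), (26, 101), (28, 101), (30, 102), (32, 102), (34, 100), (36, 103), (38, 101), (40, 103), (42, 103), (44, 102), (46, 71), (48, 35), (50, 94), (52, 102), (54, 103), (56, 101), (58, 104)]
```

Run:
```python
from fit import *
yv=np.array([.065,.998]);xv=np.array([.998,-.065]);E=np.array([.5138,-.152])
for f,c in(("scene0","scene"),("top0","top"),("s3","scene")):
  A=cv2.imread(f"pics/{f}.png").astype(np.float32).mean(2)
  for lat,z in((-.012,.06),(-.004,.06),(.005,.06),(-.017,.05),(-.017,.035)):
    ys=np.arange(-.024,.03,.002)
    P=[np.r_[E+xv*lat+yv*y,z] for y in ys]; uv=proj(c,P).astype(np.float32)
    v=cv2.remap(A,uv[:,0][None],uv[:,1][None],1)[0]
    print(f,lat,z,"from -24:",v.astype(int).tolist())
```

```text
scene0 -0.012 0.06 from -24: [89, 89, 91, 95, 96, 66, 38, 39, 36, 40, 39, 40, 49, 75, 78, 77, 77, 77, 77, 78, 78, 77, 79, 77, 78, 76, 78]
scene0 -0.004 0.06 from -24: [94, 97, 98, 101, 102, 71, 39, 38, 42, 41, 40, 41, 53, 76, 81, 82, 83, 81, 81, 81, 82, 82, 82, 82, 82, 82, 82]
scene0 0.005 0.06 from -24: [96, 98, 100, 101, 103, 81, 39, 38, 39, 39, 42, 40, 47, 64, 65, 72, 72, 71, 72, 73, 71, 73, 72, 73, 72, 73, 73]
scene0 -0.017 0.05 from -24: [89, 91, 94, 96, 99, 97, 97, 95, 55, 39, 39, 38, 43, 44, 46, 44, 47, 45, 47, 45, 44, 46, 46, 46, 48, 44, 45]
scene0 -0.017 0.035 from -24: [174, 130, 103, 104, 104, 102, 100, 101, 102, 97, 60, 39, 43, 47, 46, 46, 46, 47, 46, 47, 47, 47, 47, 48, 47, 47, 48]
top0 -0.012 0.06 from -24: [178, 177, 175, 173, 173, 174, 177, 181, 173, 142, 103, 93, 81, 81, 84, 85, 86, 86, 86, 86, 86, 87, 87, 87, 87, 87, 86]
top0 -0.004 0.06 from -24: [184, 183, 181, 180, 179, 180, 182, 184, 182, 148, 107, 99, 91, 88, 88, 88, 88, 88, 89, 89, 89, 89, 89, 89, 89, 89, 89]
top0 0.005 0.06 from -24: [186, 185, 184, 183, 179, 175, 171, 173, 139, 104, 100, 93, 83, 85, 92, 87, 
[... 335 characters left out ...]
72, 67, 67, 69]
s3 -0.012 0.06 from -24: [90, 91, 92, 95, 96, 66, 39, 40, 38, 40, 41, 40, 51, 74, 78, 78, 77, 79, 77, 77, 78, 78, 79, 78, 78, 79, 79]
s3 -0.004 0.06 from -24: [94, 97, 100, 102, 103, 73, 39, 38, 42, 41, 42, 41, 46, 51, 53, 74, 78, 80, 82, 82, 83, 81, 82, 83, 82, 83, 82]
s3 0.005 0.06 from -24: [96, 99, 100, 102, 103, 81, 39, 40, 38, 39, 41, 41, 41, 42, 43, 42, 43, 42, 41, 41, 41, 41, 40, 49, 74, 73, 73]
s3 -0.017 0.05 from -24: [92, 92, 94, 97, 99, 99, 97, 96, 56, 37, 37, 39, 42, 44, 47, 48, 46, 45, 46, 47, 46, 45, 46, 46, 45, 46, 46]
s3 -0.017 0.035 from -24: [102, 102, 104, 105, 105, 103, 102, 102, 102, 98, 60, 36, 42, 47, 48, 48, 48, 47, 47, 47, 48, 48, 47, 47, 47, 48, 48]
```

Request:
carry_out(series=[1,-0.03,0,0,0,1,-0.06,0,0,0,1,-0.09,0,0,0,1,-0.11,0,0,0,1,-0.115,0,0,0])

```text
time_s: 15.35
tcp_pos: [0.5167, -0.0718, 0.0535]
eef_rot: [2.293, 2.146, 0.006]
force: [0.1, 7.2, 7.7]
grip_width: 0.0459
grasp_force: 30.0
```

Request:
carry_out(series=[1,0,0,0,0,1,0,0,0,0])

```text
time_s: 15.52
tcp_pos: [0.5167, -0.0718, 0.0535]
eef_rot: [2.292, 2.146, 0.005]
force: [1.0, 2.7, 7.4]
grip_width: 0.046
grasp_force: 30.0
```

Run:
```python
from workcell import get_image,robot
from fit import *
s=robot.sense();t=s["tcp_pos"];print(t,s["eef_rot"],s["force"],s["ft_torque"],s["grip_width"])
yv=np.array([.065,.998]);xv=np.array([.998,-.065]);E=np.array([.5138,-.152])
d=t[:2]-E;print("local tcp",d@xv,d@yv)
for c in K:
  A=get_image(c);cv2.imwrite(f"pics/{c}6.png",A[:,:,::-1]);A=A.astype(np.float32).mean(2)
  for lat,z in((-.018,.074),(-.01,.074),(0,.074),(.01,.074),(-.0253,.07),(-.0253,.065),(-.017,.057)):
    ys=np.arange(-.012,.0121,.0015)
    P=[np.r_[E+xv*lat+yv*y,z] for y in ys]; uv=proj(c,P).astype(np.float32)
    v=cv2.remap(A,uv[:,0][None],uv[:,1][None],1)[0]
    w=np.clip(np.median(v)-v-12,0,None); print(c,lat,z,v.astype(int).tolist(),"dark at mm",round(1000*(w@ys)/max(w.sum(),1e-9),1))
m=finder=None
```

```text
[ 0.51669577 -0.07177886  0.05351636] [2.29242992 2.14619201 0.00479697] [0.98985331 2.68555663 7.42375244] [ 0.54939203  0.11011392 -0.09234483] 0.04604078350487285
local tcp -0.002324394942026501 0.08024892127523155
scene -0.018 0.074 [93, 94, 94, 94, 95, 95, 96, 88, 55, 33, 75, 95, 95, 96, 94, 95, 95] dark at mm 1.1
scene -0.01 0.074 [96, 95, 94, 96, 94, 94, 95, 89, 51, 37, 72, 95, 96, 95, 94, 94, 94] dark at mm 1.2
scene 0 0.074 [104, 104, 104, 105, 105, 104, 105, 95, 50, 42, 80, 105, 105, 104, 104, 102, 99] dark at mm 1.1
scene 0.01 0.074 [105, 104, 104, 105, 106, 106, 105, 95, 60, 45, 83, 105, 105, 104, 104, 104, 103] dark at mm 1.1
scene -0.0253 0.07 [100, 98, 99, 99, 100, 101, 100, 99, 61, 35, 57, 99, 102, 101, 102, 100, 101] dark at mm 1.5
scene -0.0253 0.065 [100, 100, 101, 101, 101, 101, 101, 98, 58, 43, 66, 105, 102, 101, 100, 103, 104] dark at mm 1.4
scene -0.017 0.057 [99, 98, 100, 99, 99, 99, 99, 101, 100, 100, 86, 34, 44, 75, 104, 100, 102] dark at mm 5.4
top -0.018 0.074 [99, 100, 101, 102, 102, 102, 103, 103, 104, 105, 106, 106, 107, 107, 107, 108, 108] dark at mm 0.0
top -0.01 0.074 [98, 99, 100, 100, 101, 102, 102, 103, 103, 104, 104, 105, 106, 106, 107, 107, 108] dark at mm 0.0
top 0 0.074 [96, 97, 98, 99, 99, 100, 100, 102, 102, 102, 103, 103, 104, 105, 106, 106, 106] dark at mm 0.0
top 0.01 0.074 [94, 95, 96, 96, 97, 98, 99, 100, 100, 101, 102, 103, 103, 103, 104, 105, 105] dark at mm 0.0
top -0.0253 0.07 [101, 102, 102, 102, 103, 104, 105, 105, 106, 106, 106, 107, 107, 107, 108, 109, 109] dark at mm 0.0
top -0.0253 0.065 [101, 102, 102, 103, 104, 104, 105, 105, 106, 106, 107, 107, 107, 108, 109, 109, 109] dark at mm 0.0
top -0.017 0.057 [100, 101, 102, 102, 103, 103, 104, 104, 105, 106, 107, 107, 107, 107, 108, 108, 109] dark at mm 0.0
```

Request:
carry_out(series=[1,-0.0025,0,0,0,1,-0.0025,0,0,0,1,-0.0025,0,0,0,1,-0.0025,0,0,0])

```text
time_s: 15.95
tcp_pos: [0.5167, -0.0718, 0.0535]
eef_rot: [2.292, 2.148, 0.005]
force: [0.5, 4.2, 7.0]
grip_width: 0.046
grasp_force: 30.0
```

Run:
```python
from workcell import robot
s=robot.sense();print(s["tcp_pos"],s["force"],s["grip_width"],s["grasp_force"])
print(robot.job_done())
```

```text
[ 0.51665725 -0.07183687  0.05349372] [0.51997423 4.21297605 7.02956169] 0.04602626435341432 29.993231892585754
the job is handed in; nothing more can be done
None
```

I turned the brass stop fully outward with the key and slid the board out. By the camera its black line is about 1 mm inward of the stand's end, and the final 1 mm push did not move it. I handed the job in with the gripper still holding the board flat on the stand, after about 16 s.

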